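# Point out what the next dish feeding needs

### The arm

A 7-joint arm with a two-finger parallel gripper is mounted at the origin on a cart in front of the work surface, level with it; the furniture and walls round the work are solid. World frame = base frame: x ahead of the robot, y to its left, z up, the work surface at z = 0. Lengths are in m, angles in rad, forces in N, time in s.
With the tool pointing down it reaches from about 0.4 to 0.85 m from the base axis. Payload 4.5 kg.
Tool frame: the origin (TCP) lies between the finger pads; the fingertips stand 19 mm ahead of it and the grasp point (between the pads) is the TCP; y points along the fingers, z is the direction in which the jaws open and shut, and the axes are right-handed (so a half turn about y gives the same grasp; the last joint's range is limited). The gripper opens to 88 mm and grips with 3 to 60 N. Pads are 18 mm wide; open, the fingers measure 123 mm over their backs; the gripper's body (75 mm by 187 mm) begins 45 mm behind the grasp point.
Start: joints at [-1.217, 0.689, -0.195, 1.565, 0.157, 0.902, -0.215], TCP at [0.196, 0.593, 0.258] pointing down, gripper open.
Joint ranges: [-3.01, 3.01], [-0.46, 2.08], [-1.47, 1.51], [0.13, 2.56], [-1, 4.14], [0.04, 2.09], [-2.66, 2.66]. Speed limits (rad/s): [2.57, 2.57, 3.14, 3.14, 3.14, 3.14, 3.14].

### API

Orientations are given as [roll, pitch, yaw] about the fixed x, y, z axes, in that order (R = Rz(yaw) Ry(pitch) Rx(roll)).
In Python, from rig import arm, capture, camera_params, workorder gives the robot as it stands. The module is installed in compiled form; this text tells all that it offers.
- The arm moves only by the tool drive_tool, never from a script. Its argument "targets" is one flat list of numbers, 6 for each row, row after row: the shift along the tool's x, y, z normalised to -1 to 1, where 1 is 40 cm, then the turn, a rotation vector about the tool's x, y, z normalised to -1 to 1, where 1 is 1.5 rad. A call has 1 to 5 rows; each row shifts and turns the commanded pose from where the row before left it, along the tool's axes as they then stand; what a row does not reach is not made up. A row lasts 1/12 s, in which the tool goes at most 41.7 mm and 7.16 degrees, less where a joint would pass 70% of its speed; a pose out of reach is approached as far as the arm can. A call with a number of a shift or a turn outside -1 to 1 is refused whole. A call with a gripper value outside its range is refused whole. "fingers" is the opening, from -1 (shut) to 1 (fully open), so that 0 is half open, set as the call begins (left out, the last holds). The fingers move at their own pace and stop on an object; the grip force is fixed at half the most. Time passes only in rows, so rows that do not move let the fingers close. It gives the time, the measured TCP pose, the force and the opening at its end, in the units of the state.
- arm.state(): the state, without advancing time (a new reading comes with each control period).
- capture(name): name is "scene" or "top"; returns the picture (400x640x3 uint8, red, green, blue); there is no depth.
- camera_params(name): a dict with "fx", "fy", "cx", "cy" (pixels), "origin" and "attitude" of the camera in the world. Camera axes: x right, y down, z forward; pixel columns grow to the right and rows downward; lengths in m; the calibration is good to about 2 mm. A picture is of the moment at which its call begins. camera_params takes no time and is no camera call.
- workorder.finish_job(): hands the job in, once; it reports no verdict.
The state is a dict: "time": time; "joints": joint angles; "dq": joint speeds; "joint_torque": joint torques, N m; "eef_pos": TCP position; "orientation": TCP orientation; "ft_force": force on the tool from outside, world axes, zero at the start; "wrist_torque": the same for the moment, N m; "finger_gap": finger opening in m.
Only numpy, scipy, OpenCV 4.12 (cv2) and the standard library are available. Lean on these libraries where they do the work, as an engineer would, in place of code of your own. Each camera call takes 0.05 s, during which the arm holds its last target. There are 200 camera calls.

### The job

On the bench left of the centrifuge, show the trainee how the next dish is fed by pointing, with the fingertips about 3 cm above the middle of each thing, in this order: the orange-capped bottle, the closed green tip box, the red dish; keep still for two seconds over each, and finish with the fingertips still pointing at the red dish. Touch nothing and move nothing. Do not point at the blue-capped bottle, the brown bottle, the blue tip box or the tan dish: travel well above them.

Things in the scene. Friction and masses are not known exactly. Their poses are not given: they have to be found in the camera images.
- bottle_orange_top (a point): clear bottle of pink medium with an orange screw cap, 60 mm across, 116 mm tall, cap 34 mm across; stands loose on the worktop (z = 0), left of the centrifuge (look-alikes further right or at the back do not count). This point is the centre of its cap's top; the frame stands upright, z up
- bottle_blue_top (a point): clear bottle with a blue screw cap, 56 mm across, 102 mm tall, cap 31 mm across; stands loose on the worktop (z = 0), left of the centrifuge (look-alikes further right or at the back do not count). This point is the centre of its cap's top; the frame stands upright, z up
- bottle_amber_top (a point): brown bottle with a black screw cap, 50 mm across, 85 mm tall, cap 28 mm across; stands loose on the worktop (z = 0), left of the centrifuge (look-alikes further right or at the back do not count). This point is the centre of its cap's top; the frame stands upright, z up
- dish_red_top (a point): closed flat round culture dish, reddish, 64 mm across, 15 mm high; stands loose on the worktop (z = 0), left of the centrifuge (look-alikes further right or at the back do not count). This point is the centre of its lid's top face; the frame stands upright, z up
- dish_tan_top (a point): closed flat round culture dish, tan, 64 mm across, 15 mm high; stands loose on the worktop (z = 0), left of the centrifuge (look-alikes further right or at the back do not count). This point is the centre of its lid's top face; the frame stands upright, z up
- tips_green_top (a point): closed green pipette-tip box, 74 x 98 mm, 55 mm high; stands loose on the worktop (z = 0), left of the centrifuge (look-alikes further right or at the back do not count). This point is the centre of its lid's top face; the frame stands upright, z up
- tips_blue_top (a point): closed blue pipette-tip box, 85 x 110 mm, 63 mm high; stands loose on the worktop (z = 0), left of the centrifuge (look-alikes further right or at the back do not count). This point is the centre of its lid's top face; the frame stands upright, z up
- shelf_edge (a point): front edge of the grey reagent shelf, fixed over the back of the worktop; the edge is straight, parallel to y along the whole bench, 22 mm thick, and this point is at its mid height. Boxes and bottles stand on the shelf; it is an obstacle for the wrist and forearm, so draw the arm in before swinging across
Things that resemble listed ones, but are neither listed nor needed, are in the scene too. Of the things that look like the part that bears dish_tan_top, the smaller one is meant.

How it is judged:
On the way, in this order (a step that is already met when the one before it is completed fails the run):
1. the fingers dwell for a second just above the cap of the orange-capped bottle (horizontal distance between the grasp point and bottle_orange_top below 0.03 m and z of the grasp point in the frame of bottle_orange_top between 0.01 and 0.1 m), for 1 s.
2. the fingers dwell for a second just above the middle of the green tip box (horizontal distance between the grasp point and tips_green_top below 0.03 m and z of the grasp point in the frame of tips_green_top between 0.01 and 0.1 m), for 1 s.
3. the fingers dwell for a second just above the middle of the red dish (horizontal distance between the grasp point and dish_red_top below 0.03 m and z of the grasp point in the frame of dish_red_top between 0.01 and 0.1 m), for 1 s.
At the end, for the whole second after the job is handed in: The grasp point between the finger pads is still within 30 mm sideways of the middle of the red dish and 10 to 100 mm above its top, and all seven things stand upright within 8 mm of where they stood (all of step 3 and distance of each of bottle_orange_top, bottle_blue_top, bottle_amber_top, dish_red_top, dish_tan_top, tips_green_top, tips_blue_top from where it was at the start of the episode below 0.008 m and angle between each of bottle_orange_top, bottle_blue_top, bottle_amber_top, dish_red_top, dish_tan_top, tips_green_top, tips_blue_top's own z axis and vertical below 0.1 rad); the robot touches nothing.
It fails at once if the robot touches something (contact force between any of the fingers, the arm and anything else above 0.5 N).
It fails at once if the fingers come down over the blue-capped bottle (within 30 mm of its middle and less than 60 mm above it) (horizontal distance between the grasp point and bottle_blue_top below 0.03 m and z of the grasp point in the frame of bottle_blue_top between -0.1 and 0.06 m).
It fails at once if the fingers come down over the brown bottle (within 30 mm of its middle and less than 60 mm above it) (horizontal distance between the grasp point and bottle_amber_top below 0.03 m and z of the grasp point in the frame of bottle_amber_top between -0.1 and 0.06 m).
It fails at once if the fingers come down over the tan dish (within 30 mm of its middle and less than 60 mm above it) (horizontal distance between the grasp point and dish_tan_top below 0.03 m and z of the grasp point in the frame of dish_tan_top between -0.1 and 0.06 m).
It fails at once if the fingers come down over the blue tip box (within 30 mm of its middle and less than 60 mm above it) (horizontal distance between the grasp point and tips_blue_top below 0.03 m and z of the grasp point in the frame of tips_blue_top between -0.1 and 0.06 m).
It also fails if it takes over 64 s, if anything falls off the work surface, if the arm or the gripper's body presses on something with over 40 N, if the wrist force passes 120 N, or if a joint passes its speed limit or range.

## Working session

There is one attempt and no reset: what is moved stays moved. The work goes in short steps, Python scripts to look and compute and a tool call to move; the robot and the scene stay as the last step left them, time stands still between calls to the robot, and variables do not carry over. Pictures are saved under pics/ and viewed, about 8 in all and at most 12, crops included, and the job is handed in when it is done.

Besides the shell and the picture viewer there is one more tool, called after "Request:" in YAML: its name, and indented under it one key for each argument. drive_tool: Moves the arm, as the interface text tells. Its arguments: {"type":"object","properties":{"targets":{"type":"array"},"fingers":{"type":"number"}},"required":["targets"]}

```bash
mkdir -p pics
python3 - <<'E'
from rig import arm,capture,camera_params
import cv2
s=arm.state();print(s)
for n in("scene","top"):
    p=camera_params(n);print(n,p)
    cv2.imwrite(f"pics/{n}0.png",capture(n)[:,:,::-1])
E
```

```text
{'time': 0.0, 'joints': array([-1.21719214,  0.68999659, -0.19448914,  1.56632283,  0.15733052,
        0.90250919, -0.21512067]), 'dq': array([ 0.00065728, -0.00100296, -0.00359577,  0.0014078 , -0.00013608,
       -0.00106758,  0.00151649]), 'joint_torque': array([ 7.84970744e-04, -5.27565336e+01, -1.26652200e+00, -1.53432423e+01,
       -5.25815960e-02,  6.39840611e-03,  1.64639609e-04]), 'eef_pos': array([0.19636675, 0.59272808, 0.25690717]), 'orientation': array([-1.57263113e+00, -1.72438586e-04, -3.19743145e-01]), 'ft_force': array([-0.4435394 ,  0.08450698, -0.7709442 ]), 'wrist_torque': array([-0.01980361,  0.07209885,  0.04048243]), 'finger_gap': 0.08828820557707898}
scene {'fx': 466.05546286069915, 'fy': 466.05546286069915, 'cx': 316.29072166996116, 'cy': 196.09409869063148, 'origin': array([-0.07903357, -0.54333401,  0.98998598]), 'attitude': array([-2.30333208e+00,  1.22794603e-03, -8.15040682e-01])}
top {'fx': 418.46178700940874, 'fy': 418.46178700940874, 'cx': 326.09645608595855, 'cy': 197.2777256609169, 'origin': array([0.34641836, 0.03494494, 1.44097827]), 'attitude': array([-3.00524241e+00, -2.22525834e-03, -1.58136375e+00])}
```

View pics/scene0.png

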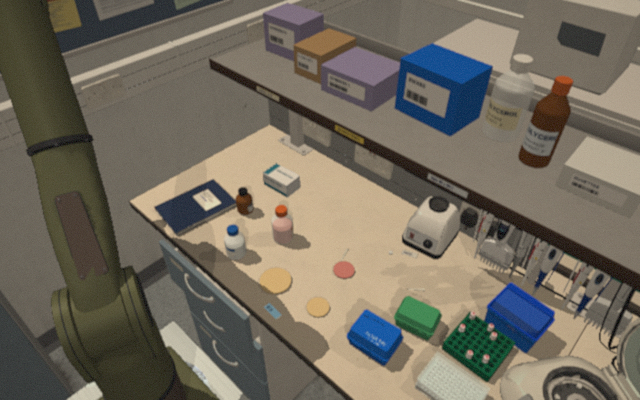

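View pics/top0.png

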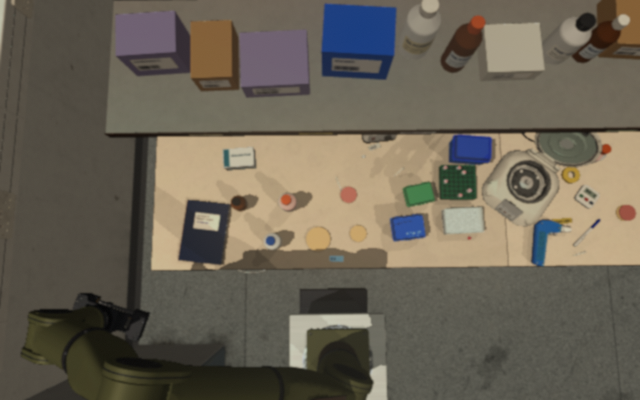

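The scene view shows the orange cap at about (281,211), the red dish at (344,270) and the green box at (418,312). In the top view they are at (287,200), (348,195) and (420,194). The shelf's front edge lies along row ~133 in the top view.

```bash
cat > h.py <<'E'
import numpy as np,cv2
from scipy.spatial.transform import Rotation as R
from rig import camera_params
P={n:camera_params(n) for n in("scene","top")}
def ray(n,u,v):
    p=P[n];d=R.from_euler('xyz',p['attitude']).apply([(u-p['cx'])/p['fx'],(v-p['cy'])/p['fy'],1])
    return np.array(p['origin']),d
def plane(n,u,v,z):
    o,d=ray(n,u,v);return o+d*(z-o[2])/d[2]
def tri(a,b):
    (o,d),(q,e)=ray("scene",*a),ray("top",*b)
    s=np.linalg.lstsq(np.c_[d,-e],q-o,rcond=None)[0];x,y=o+s[0]*d,q+s[1]*e
    return (x+y)/2,np.linalg.norm(x-y)
E
python3 - <<'E'
from h import *
np.set_printoptions(precision=3,suppress=True)
I={n:cv2.imread(f"pics/{n}0.png") for n in P}
H={n:cv2.cvtColor(I[n],cv2.COLOR_BGR2HSV) for n in P}
def blob(n,c,w,lo,hi,smin=80,vmin=50):
    x0,y0=c[0]-w,c[1]-w
    h=H[n][y0:c[1]+w,x0:c[0]+w].astype(int)
    hh=(h[...,0]+90)%180 if lo<0 else h[...,0]
    a,b=(lo+90,hi+90) if lo<0 else (lo,hi)
    m=((hh>=a)&(hh<=b)&(h[...,1]>smin)&(h[...,2]>vmin)).astype(np.uint8)
    k,l,s,ce=cv2.connectedComponentsWithStats(m);i=1+np.argmax(s[1:,4])
    return ce[i]+[x0,y0],s[i]
for nm,z,a,b,lo,hi,sm,vm in[("orange",.116,(281,211),(287,199),-5,13,150,120),("red",.015,(344,270),(348,195),-10,6,90,80),
  ("green",.055,(418,312),(420,194),55,85,80,40),("blue",.102,(233,231),(271,241),100,120,130,50),("bluebox",.063,(376,335),(408,227),100,125,130,50),
  ("tan",.015,(318,307),(358,233),15,24,110,100)]:
    ca,sa=blob("scene",a,28,lo,hi,sm,vm);cb,sb=blob("top",b,20,lo,hi,sm,vm)
    t,e=tri(ca,cb);print(nm,ca,sa[2:],cb,sb[2:],"S",plane("scene",*ca,z)[:2],"T",plane("top",*cb,z)[:2],"tri",t,e)
# shelf edge: same x line; sample rows/cols in scene for lower/upper edge
for z in(.3,.4,.5): print(z,[plane("top",u,133,z)[:2] for u in(110,300)],[plane("scene",u,v,z)[:2] for u,v in((212,66),(350,140),(537,215))])
A=cv2.resize(I["scene"][190:350,190:450],None,fx=3,fy=3,interpolation=cv2.INTER_CUBIC)[:,:780]
cv2.imwrite("pics/c1.png",A)
B=cv2.resize(I["top"][120:270,180:460],None,fx=2.8,fy=2.8,interpolation=cv2.INTER_CUBIC);cv2.imwrite("pics/c2.png",B)
E
```

```text
orange [280.821 209.103] [11  9 78] [285.786 199.2  ] [10 10 70] S [0.523 0.158] T [0.523 0.159] tri [0.524 0.159 0.115] 0.00020300403625176915
red [343.57  269.463] [ 20  16 242] [348.186 194.248] [ 13  13 113] S [ 0.546 -0.052] T [ 0.552 -0.046] tri [ 0.553 -0.047  0.004] 0.00033085681083562806
green [417.197 317.404] [  47   43 1261] [418.546 193.781] [ 30  23 507] S [ 0.53 -0.29] T [ 0.545 -0.28 ] tri [ 0.548 -0.284  0.03 ] 0.003038892813307061
blue [232.096 229.904] [ 9  9 73] [269.786 240.5  ] [ 6  6 28] S [0.39  0.205] T [0.393 0.211] tri [0.394 0.212 0.094] 0.0004917278808943355
bluebox [374.613 336.4  ] [  54   53 1731] [407.626 226.881] [ 33  25 657] S [ 0.419 -0.251] T [ 0.434 -0.238] tri [ 0.435 -0.243  0.034] 0.0021045254745750337
tan [317.583 306.841] [ 22  19 314] [357.865 233.059] [ 15  15 185] S [ 0.413 -0.082] T [ 0.418 -0.077] tri [ 0.418 -0.078  0.005] 0.000533059288449344
0.3 [array([0.691, 0.636]), array([0.686, 0.102])] [array([0.704, 0.656]), array([0.694, 0.068]), array([ 0.755, -0.398])]
0.4 [array([0.661, 0.583]), array([0.656, 0.096])] [array([0.59 , 0.482]), array([ 0.582, -0.021]), array([ 0.634, -0.419])]
0.5 [array([0.631, 0.53 ]), array([0.627, 0.09 ])] [array([0.477, 0.308]), array([ 0.47 , -0.109]), array([ 0.513, -0.44 ])]
```

View pics/c2.png

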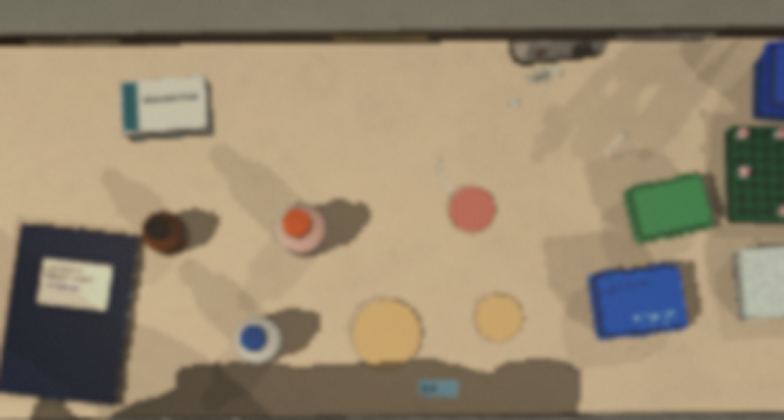

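View pics/c1.png

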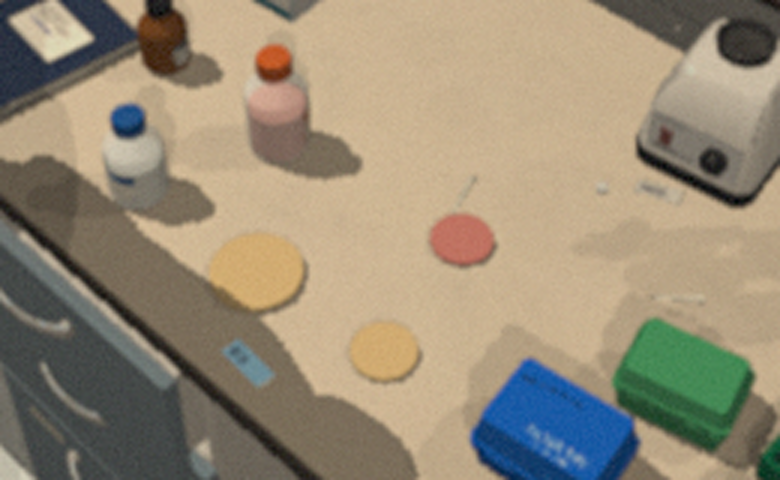

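Measured tops: orange (0.523, 0.159, 0.116), with the two views agreeing within 1 mm. Green is about (0.545, -0.280, 0.055) and red about (0.551, -0.047, 0.015). The small tan dish is at (0.418, -0.078), and the shelf edge is at x≈0.69, z≈0.3. First I turn the tool to yaw 0, so that tool x, y, z line up with world x, -z, y, and nearly close the fingers.

Request:
drive_tool:
  targets: [0,0,0,0,-0.053,0,0,0,0,0,-0.053,0,0,0,0,0,-0.053,0,0,0,0,0,-0.053,0,0,0,0,0,0,0]
  fingers: -0.8

```text
time: 0.52
eef_pos: [0.1965, 0.5929, 0.2572]
orientation: [-1.572, 0.001, 0.0]
ft_force: [-0.9, -0.5, -0.4]
finger_gap: 0.0569
```

Request:
drive_tool:
  targets: [0.055,0,-0.075,0,0,0,0.055,0,-0.075,0,0,0,0.055,0,-0.075,0,0,0,0.055,0,-0.075,0,0,0,0,0,0,0,0,0]

```text
time: 0.93
eef_pos: [0.2908, 0.4651, 0.257]
orientation: [-1.579, -0.004, -0.015]
ft_force: [-0.1, -1.4, 0.0]
finger_gap: 0.0236
```

Request:
drive_tool:
  targets: [0.055,0,-0.075,0,0,0,0.055,0,-0.075,0,0,0,0.055,0,-0.075,0,0,0,0.055,0,-0.075,0,0,0,0.055,0,-0.075,0,0,0]

```text
time: 1.35
eef_pos: [0.3947, 0.3216, 0.2577]
orientation: [-1.571, 0.0, -0.004]
ft_force: [0.7, -0.1, 0.1]
finger_gap: 0.0086
```

Run:
```python
from rig import arm
s=arm.state();print(s['joints'].round(2),s['eef_pos'].round(4),s['orientation'].round(3))
```

```text
[-0.56  0.55 -0.33  1.91  0.26  0.73  0.52] [0.3947 0.3216 0.2577] [-1.571  0.    -0.004]
```

Request:
drive_tool:
  targets: [0.062,0,-0.079,0,0,0,0.062,0,-0.079,0,0,0,0.062,0,-0.079,0,0,0,0.062,0,-0.079,0,0,0,0.062,0,-0.079,0,0,0]

```text
time: 1.77
eef_pos: [0.5186, 0.1631, 0.2576]
orientation: [-1.571, 0.0, -0.004]
ft_force: [0.5, -0.2, -0.2]
finger_gap: 0.0087
```

Request:
drive_tool:
  targets: [0,0,0,0,0,0,0,0,0,0,0,0]

```text
time: 1.93
eef_pos: [0.5191, 0.1619, 0.2573]
orientation: [-1.572, -0.0, -0.01]
ft_force: [-0.6, 1.2, -0.6]
finger_gap: 0.0086
```

Run:
```python
from rig import arm,capture
import cv2
s=arm.state();print(s['joints'].round(2),s['eef_pos'].round(4),s['orientation'].round(3))
cv2.imwrite("pics/scene1.png",capture("scene")[:,:,::-1])
```

```text
[-0.17  0.6  -0.35  1.81  0.27  0.79  0.9 ] [0.5191 0.1619 0.2573] [-1.572 -0.    -0.01 ]
```

View pics/scene1.png

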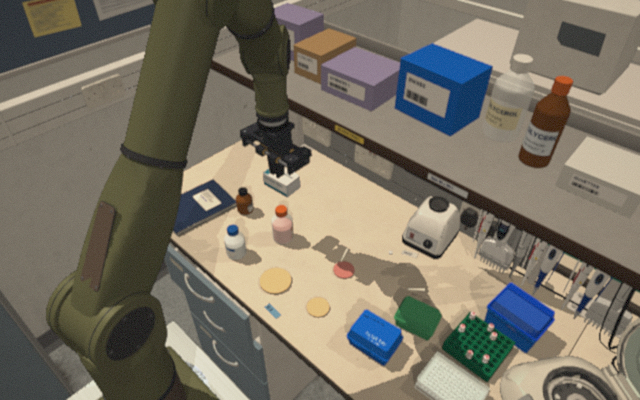

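The gripper hangs over the orange bottle, clear of the shelf; its fingertips are near pixel (293,168) with the cap below at (281,211). I'll lower to z≈0.165 and dwell.

Request:
drive_tool:
  targets: [0.002,0.046,-0.001,0,0,0,0.002,0.046,-0.001,0,0,0,0.002,0.046,-0.001,0,0,0,0.002,0.046,-0.001,0,0,0,0.002,0.046,-0.001,0,0,0]

```text
time: 2.4
eef_pos: [0.5205, 0.1653, 0.1651]
orientation: [-1.569, 0.0, 0.001]
ft_force: [0.7, 0.0, 0.2]
finger_gap: 0.0087
```

Request:
drive_tool:
  targets: [0,0,0,0,0,0,0,0,0,0,0,0,0,0,0,0,0,0,0,0,0,0,0,0,0,0,0,0,0,0]

```text
time: 2.82
eef_pos: [0.5222, 0.1634, 0.1669]
orientation: [-1.57, -0.002, -0.002]
ft_force: [-0.4, 0.3, -0.6]
finger_gap: 0.0087
```

Run:
```python
from rig import capture
import cv2
a=capture("scene")[60:320,150:470,::-1];b=capture("top")[100:300,180:460,::-1]
A=cv2.resize(a,(400,325));B=cv2.resize(b,(400,286))
import numpy as np
cv2.imwrite("pics/o2.png",np.hstack([A[:286],B]))
```

```text
(no output)
```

View pics/o2.png

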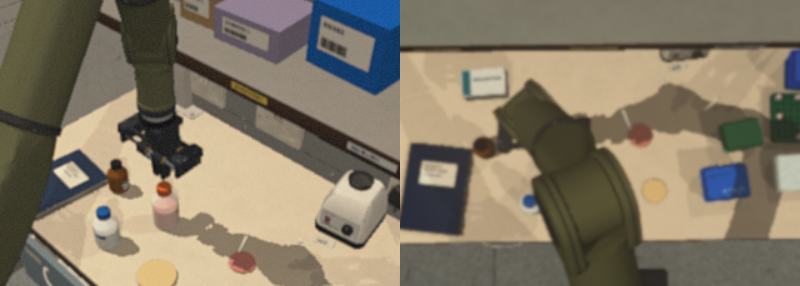

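The fingertips, at crop pixel ~(165,172), are right above the cap at (165,187), with nothing touched. I'll hold for two seconds.

Request:
drive_tool:
  targets: [0,0,0,0,0,0,0,0,0,0,0,0,0,0,0,0,0,0,0,0,0,0,0,0,0,0,0,0,0,0]

```text
time: 3.33
eef_pos: [0.5217, 0.1627, 0.1657]
orientation: [-1.571, 0.0, -0.002]
ft_force: [0.4, 0.4, 1.2]
finger_gap: 0.0089
```

Request:
drive_tool:
  targets: [0,0,0,0,0,0,0,0,0,0,0,0,0,0,0,0,0,0,0,0,0,0,0,0,0,0,0,0,0,0]

```text
time: 3.75
eef_pos: [0.5217, 0.1628, 0.1657]
orientation: [-1.571, 0.0, -0.002]
ft_force: [0.3, 0.5, 0.2]
finger_gap: 0.0088
```

Request:
drive_tool:
  targets: [0,0,0,0,0,0,0,0,0,0,0,0,0,0,0,0,0,0,0,0,0,0,0,0,0,0,0,0,0,0]

```text
time: 4.17
eef_pos: [0.5217, 0.1628, 0.1657]
orientation: [-1.571, -0.0, -0.002]
ft_force: [0.4, -0.6, 0.4]
finger_gap: 0.0089
```

Request:
drive_tool:
  targets: [0,0,0,0,0,0,0,0,0,0,0,0,0,0,0,0,0,0,0,0,0,0,0,0,0,0,0,0,0,0]

```text
time: 4.58
eef_pos: [0.5217, 0.1628, 0.1657]
orientation: [-1.571, -0.0, -0.002]
ft_force: [-0.7, -0.9, -0.3]
finger_gap: 0.0086
```

Request:
drive_tool:
  targets: [0,0,0,0,0,0,0,0,0,0,0,0,0,0,0,0,0,0,0,0,0,0,0,0,0,0,0,0,0,0]

```text
time: 5.0
eef_pos: [0.5217, 0.1628, 0.1657]
orientation: [-1.571, 0.0, -0.002]
ft_force: [-0.0, -0.5, -0.5]
finger_gap: 0.0088
```

Request:
drive_tool:
  targets: [0,-0.05,0,0,0,0,0,-0.05,0,0,0,0,0,-0.05,0,0,0,0,0,-0.05,0,0,0,0,0,-0.04,0,0,0,0]

```text
time: 5.42
eef_pos: [0.5219, 0.1629, 0.2632]
orientation: [-1.57, -0.001, -0.002]
ft_force: [0.5, -0.3, 0.5]
finger_gap: 0.0089
```

Request:
drive_tool:
  targets: [-0.02,0,-0.08,0,0,0,-0.02,0,-0.09,0,0,0,-0.02,0,-0.09,0,0,0,0,0,-0.09,0,0,0,0,0,-0.09,0,0,0]

```text
time: 5.83
eef_pos: [0.4966, -0.0147, 0.2619]
orientation: [-1.571, 0.0, -0.001]
ft_force: [0.9, -0.7, -0.2]
finger_gap: 0.0088
```

Request:
drive_tool:
  targets: [0,0,-0.09,0,0,0,0,0,-0.09,0,0,0,0,0,-0.09,0,0,0,0,0,-0.09,0,0,0,0,0,-0.09,0,0,0]

```text
time: 6.25
eef_pos: [0.4967, -0.195, 0.2618]
orientation: [-1.571, -0.0, -0.002]
ft_force: [0.3, 0.2, 0.4]
finger_gap: 0.009
```

Run:
```python
from rig import arm
s=arm.state();print(s['joints'].round(2),s['eef_pos'].round(4),s['orientation'].round(3))
```

```text
[ 0.53  0.58 -0.39  1.83  0.3   0.79  1.55] [ 0.4967 -0.195   0.2618] [-1.571 -0.    -0.002]
```

Remaining to green: (+0.048, -0.085), then down 0.158.

Request:
drive_tool:
  targets: [0.03,0,-0.053,0,0,0,0.03,0,-0.053,0,0,0,0.03,0,-0.053,0,0,0,0.03,0,-0.053,0,0,0,0,0,0,0,0,0]

```text
time: 6.67
eef_pos: [0.5459, -0.2836, 0.2612]
orientation: [-1.574, -0.002, -0.008]
ft_force: [0.9, -0.0, -0.3]
finger_gap: 0.0085
```

Run:
```python
from rig import capture,arm
import cv2
s=arm.state();print(s['joints'].round(2),s['eef_pos'].round(4),s['orientation'].round(3))
cv2.imwrite("pics/g1.png",capture("scene")[:,:,::-1])
```

```text
[ 0.62  0.69 -0.38  1.59  0.31  0.92  1.69] [ 0.5459 -0.2836  0.2612] [-1.574 -0.002 -0.008]
```

View pics/g1.png

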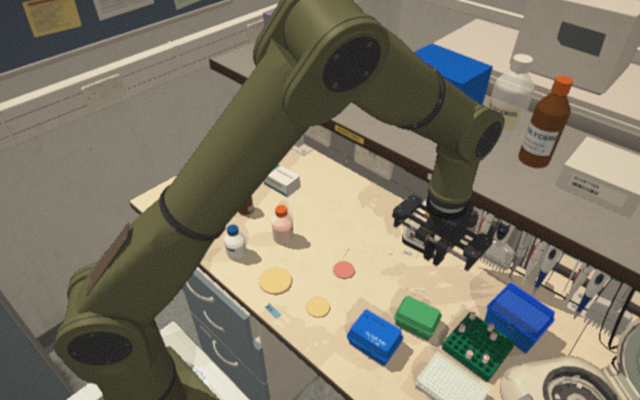

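The gripper is above the green box (418,312), clear of the shelf, and everything stands as before. I'll lower and hold.

Request:
drive_tool:
  targets: [0,0.078,0,0,0,0,0,0.078,0,0,0,0,0,0.078,0,0,0,0,0,0.078,0,0,0,0,0,0.078,0,0,0,0]

```text
time: 7.13
eef_pos: [0.5445, -0.2765, 0.1047]
orientation: [-1.57, 0.0, -0.0]
ft_force: [0.6, -0.7, 0.3]
finger_gap: 0.0089
```

Request:
drive_tool:
  targets: [0,0,0,0,0,0,0,0,0,0,0,0,0,0,0,0,0,0,0,0,0,0,0,0,0,0,0,0,0,0]

```text
time: 7.55
eef_pos: [0.5461, -0.2784, 0.1079]
orientation: [-1.572, -0.003, -0.002]
ft_force: [0.4, -0.1, 0.4]
finger_gap: 0.0089
```

Run:
```python
from rig import capture
import cv2,numpy as np
a=capture("scene")[180:390,300:580,::-1];b=capture("top")[100:310,320:600,::-1]
cv2.imwrite("pics/g2.png",cv2.resize(np.hstack([a,b]),(800,300)))
```

```text
(no output)
```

View pics/g2.png

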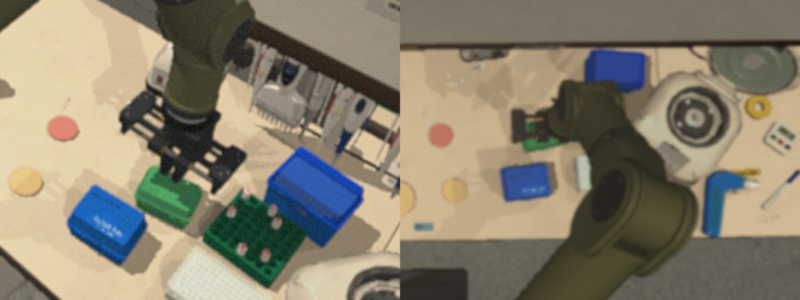

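The fingertips, at crop pixel ~(172,177), are over the middle of the green lid at (170,190) with nothing touched. I'll hold, then lift.

Request:
drive_tool:
  targets: [0,0,0,0,0,0,0,0,0,0,0,0,0,0,0,0,0,0,0,0,0,0,0,0,0,0,0,0,0,0]

```text
time: 8.07
eef_pos: [0.5449, -0.2781, 0.1056]
orientation: [-1.571, 0.0, -0.002]
ft_force: [0.2, 0.1, 0.6]
finger_gap: 0.0086
```

Request:
drive_tool:
  targets: [0,0,0,0,0,0,0,0,0,0,0,0,0,0,0,0,0,0,0,0,0,0,0,0,0,0,0,0,0,0]

```text
time: 8.48
eef_pos: [0.5449, -0.2781, 0.1057]
orientation: [-1.571, 0.0, -0.002]
ft_force: [0.4, 0.8, 0.7]
finger_gap: 0.0092
```

Request:
drive_tool:
  targets: [0,0,0,0,0,0,0,0,0,0,0,0,0,0,0,0,0,0,0,0,0,0,0,0,0,0,0,0,0,0]

```text
time: 8.9
eef_pos: [0.5449, -0.278, 0.1057]
orientation: [-1.571, -0.0, -0.002]
ft_force: [-0.3, -0.0, -0.4]
finger_gap: 0.0089
```

Request:
drive_tool:
  targets: [0,0,0,0,0,0,0,0,0,0,0,0,0,0,0,0,0,0,0,0,0,0,0,0,0,0,0,0,0,0]

```text
time: 9.32
eef_pos: [0.5449, -0.2781, 0.1057]
orientation: [-1.571, -0.0, -0.002]
ft_force: [-0.2, -0.4, -0.2]
finger_gap: 0.0088
```

Request:
drive_tool:
  targets: [0,0,0,0,0,0,0,0,0,0,0,0,0,0,0,0,0,0,0,0,0,0,0,0,0,0,0,0,0,0]

```text
time: 9.73
eef_pos: [0.5449, -0.2781, 0.1057]
orientation: [-1.571, -0.0, -0.002]
ft_force: [0.2, -0.1, -0.2]
finger_gap: 0.0087
```

Request:
drive_tool:
  targets: [0,-0.06,0,0,0,0,0,-0.07,0,0,0,0,0,-0.07,0,0,0,0,0,-0.07,0,0,0,0,0,-0.06,0,0,0,0]

```text
time: 10.15
eef_pos: [0.5451, -0.2781, 0.2396]
orientation: [-1.571, -0.001, -0.002]
ft_force: [2.3, 0.1, 0.8]
finger_gap: 0.0092
```

Request:
drive_tool:
  targets: [-0.02,0,0.09,0,0,0,-0.02,0,0.09,0,0,0,0,0,0.09,0,0,0,0.02,0,0.09,0,0,0,0.02,0,0.09,0,0,0]

```text
time: 10.57
eef_pos: [0.5447, -0.0969, 0.238]
orientation: [-1.571, 0.0, -0.003]
ft_force: [0.3, 0.2, 1.1]
finger_gap: 0.0092
```

Request:
drive_tool:
  targets: [0.005,0,0.042,0,0,0,0.005,0,0.042,0,0,0,0.005,0,0.041,0,0,0,0,0,0,0,0,0,0,0,0,0,0,0]

```text
time: 10.98
eef_pos: [0.5513, -0.0476, 0.2378]
orientation: [-1.571, -0.0, 0.0]
ft_force: [0.4, -0.4, -0.5]
finger_gap: 0.009
```

Request:
drive_tool:
  targets: [0,0.07,0,0,0,0,0,0.07,0,0,0,0,0,0.07,0,0,0,0,0,0.07,0,0,0,0,0,0.07,0,0,0,0]

```text
time: 11.4
eef_pos: [0.5512, -0.0506, 0.0965]
orientation: [-1.572, -0.0, -0.004]
ft_force: [-0.0, -0.2, 0.1]
finger_gap: 0.0085
```

Request:
drive_tool:
  targets: [0,0.04,0,0,0,0,0,0.03,0,0,0,0,0,0.01,0,0,0,0,0,0,0,0,0,0,0,0,0,0,0,0]

```text
time: 11.82
eef_pos: [0.5515, -0.0492, 0.0661]
orientation: [-1.571, -0.001, -0.003]
ft_force: [-0.4, 0.4, 1.1]
finger_gap: 0.0083
```

Run:
```python
from rig import capture
import cv2,numpy as np
cv2.imwrite("pics/r1.png",capture("scene")[:,:,::-1])
```

```text
(no output)
```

View pics/r1.png

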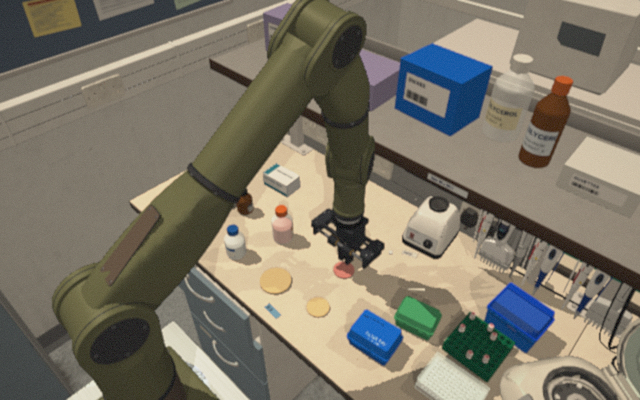

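The fingertips, at about (345,262), hang over the red dish at (344,270), and nothing else has moved. I'll hold for two seconds, then hand in.

Request:
drive_tool:
  targets: [0,0,0,0,0,0,0,0,0,0,0,0,0,0,0,0,0,0,0,0,0,0,0,0,0,0,0,0,0,0]

```text
time: 12.28
eef_pos: [0.5515, -0.0481, 0.066]
orientation: [-1.571, -0.0, -0.002]
ft_force: [-0.3, -0.8, 0.1]
finger_gap: 0.0087
```

Request:
drive_tool:
  targets: [0,0,0,0,0,0,0,0,0,0,0,0,0,0,0,0,0,0,0,0,0,0,0,0,0,0,0,0,0,0]

```text
time: 12.7
eef_pos: [0.5513, -0.0481, 0.0656]
orientation: [-1.571, 0.0, -0.002]
ft_force: [-0.4, 0.5, -0.4]
finger_gap: 0.0087
```

Request:
drive_tool:
  targets: [0,0,0,0,0,0,0,0,0,0,0,0,0,0,0,0,0,0,0,0,0,0,0,0,0,0,0,0,0,0]

```text
time: 13.12
eef_pos: [0.5513, -0.0481, 0.0657]
orientation: [-1.571, -0.0, -0.002]
ft_force: [0.3, 0.6, -0.0]
finger_gap: 0.0086
```

Request:
drive_tool:
  targets: [0,0,0,0,0,0,0,0,0,0,0,0,0,0,0,0,0,0,0,0,0,0,0,0,0,0,0,0,0,0]

```text
time: 13.53
eef_pos: [0.5514, -0.0481, 0.0657]
orientation: [-1.571, -0.0, -0.002]
ft_force: [0.3, -0.6, 0.0]
finger_gap: 0.0091
```

Request:
drive_tool:
  targets: [0,0,0,0,0,0,0,0,0,0,0,0,0,0,0,0,0,0,0,0,0,0,0,0,0,0,0,0,0,0]

```text
time: 13.95
eef_pos: [0.5513, -0.0481, 0.0657]
orientation: [-1.571, 0.0, -0.002]
ft_force: [0.2, -0.4, 0.1]
finger_gap: 0.0089
```

```bash
python3 -c "
from rig import arm,workorder
print(arm.state()['eef_pos']);print(workorder.finish_job())"
```

```text
[ 0.55131349 -0.04810429  0.06568969]
the job is handed in; nothing more can be done
None
```

I pointed at the orange-capped bottle, the green tip box and the red dish in that order. Each hold lasted over two seconds with the fingertips about 3 cm above, and I handed the job in with them still over the red dish at about 14 s.

- **Position:** the last reading has the grasp point at (0.551, -0.048, 0.066), about 2 mm sideways from the measured dish middle and 5 cm above its lid. The fingertips sit 19 mm lower, so about 3 cm above the lid.
- **Contact:** force readings mostly stayed within about ±1.5 N of zero, with one of 2.3 N at the end of the lift off the green box. They are too noisy to rule out a touch at the 0.5 N limit, but the pictures showed none.
- **Things moved:** in the last scene picture nothing looked moved or tipped. I judged this by eye and did not measure it.
- **Disagreements:** the two views agreed to about 1 mm on the orange cap and about 8 mm on the red dish. For the green box they differed by about 18 mm, because its visible sides shifted the scene-view centre. I used the top-view lid centre for the box, and the close-up picture showed the fingers over the middle of the lid.

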